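# Slide two culture dishes into the recesses of a dish holder

## Task

Two lidded culture dishes, a large and a small one, stand on the flat apron of the grey dish holder. Slide them along the holder one by one, keeping them level and without lifting them (the lids are only laid on), until each drops into the recess of its own size and lies flat on the bottom: the large dish in the large recess, the small one in the small recess. Leave the tub, the bottle and the slide box where they are.

Things in the scene. Friction and masses are not known exactly. Their poses are not given: they have to be found in the camera images.
- holder: Fixed grey plastic plate, 300 mm (its x) by 340 mm (its y) by 24 mm thick, lying on the bench; origin at the centre of its underside, z up, its -x side faces the robot. Its top is the flat surface the dishes slide on, 24 mm above the bench. The half on its -x side has two round recesses with black bottoms, 8 mm deep, side by side along y; the other half is a plain apron, without any raised edge.
- large_recess (a point): Centre of the bottom of the large recess (diameter 102 mm, 8 mm deep), at (-85, 85, 16) mm in the holder's frame; axes as the holder's.
- small_recess (a point): Centre of the bottom of the small recess (diameter 70 mm, 8 mm deep), at (-85, -90, 16) mm in the holder's frame; axes as the holder's.
- large_dish: Large round lidded culture dish, white under a clear lid, diameter 92 mm, 18 mm high, about 90 g; origin at the centre of its underside, z up. Too wide to grip. It stands 10 mm proud of the plate when in its recess. Either dish may be on the left or right of the apron.
- small_dish: Small round lidded culture dish, same make, diameter 60 mm, 16 mm high, about 50 g; origin at the centre of its underside, z up. It stands 8 mm proud of the plate when in its recess.
- tub: Bystander: white plastic tub with a green cap, diameter 100 mm, 130 mm high, on the bench to the left of the holder; origin at the centre of its underside.
- stain_bottle: Bystander: amber glass bottle with a black cap, diameter 64 mm, 120 mm high, on the bench to the right of the holder; origin at the centre of its underside.
- slide_box: Bystander: closed flat black box for microscope slides, 100 mm (its x) by 170 mm (its y) by 32 mm high, on the bench to the right of the holder; origin at the centre of its underside.
There are look-alikes about, which are no part of the job. What is shaped like the small_dish but blue or red is not meant.

How it is judged:
By the outcome, as a careful person would: the job done as asked, in the order asked, and still so for the second after the job is handed in, with the robot touching nothing.
It also fails if it takes over 67 s, if anything falls off the work surface, if the arm or the gripper's body presses on something with over 40 N, if the wrist force passes 120 N, or if a joint passes its speed limit or range.

## Robot

A 6-joint arm with a two-finger parallel gripper is mounted at the origin on the work surface. World frame = base frame: x ahead of the robot, y to its left, z up, the work surface at z = 0. Lengths are in m, angles in rad, forces in N, time in s.
With the tool pointing down it reaches from about 0.35 to 0.875 m from the base axis. Payload 4.2 kg.
Tool frame: the origin (TCP) lies midway between the tips of the shut fingers; the grasp point (between the pads) lies 19 mm behind it; z points along the fingers, y is the line along which they close (so a half turn about z gives the same grasp; the last joint's range is limited). The gripper opens to 87 mm and grips with 3 to 60 N. Pads are 19 mm wide; open, the fingers measure 117 mm over their backs; the gripper's body (75 mm by 190 mm) begins 51 mm behind the grasp point.
Start: joints at [-1.068, 0.385, 0.008, 0, -1.194, -0.259], TCP at [0.151, -0.606, 0.223] pointing down, gripper open.
Joint ranges: [-3.14, 3.14], [-1.21, 2.06], [-1.07, 1.41], [-3.16, 2.05], [-2.99, -0.16], [-3.1, 3.1]. Speed limits (rad/s): [2.79, 2.79, 3.14, 3.14, 3.14, 3.14].

## Interface

Orientations are given as a unit quaternion [x, y, z, w].
In Python, from workcell import observe, imaging, arm gives the robot as it stands.
- The arm moves only by the shell command python3 -m handwheel 'ROWS' [FORCE]. ROWS is JSON, a list of rows, each a list of 7 numbers: the shift along the world's x, y, z as a fraction of full scale, then the turn, a rotation vector about the world's x, y, z as a fraction of full scale, then the closure, from 0 (fully open) to 1 (shut). In form: [[x, y, z, rx, ry, rz, hand], ...]. A call has 1 to 12 rows; each row shifts and turns the commanded pose from where the row before left it; what a row does not reach is not made up. Full scale, the value 1, is 150 mm for a shift and 45 degrees for a turn. A row lasts 1/12 s, in which the tool goes at most 41.7 mm and 7.16 degrees, less where a joint would pass 70% of its speed; a pose out of reach is approached as far as the arm can. A call with a number of a shift or a turn outside -1 to 1 is refused whole. A call with a gripper value outside its range is refused whole. The fingers move at their own pace and stop on an object; FORCE is the grip in N (left out, the last holds). Time passes only in rows, so rows that do not move let the fingers close. It gives the time, the measured TCP pose, the force, the opening and the grip force at its end, in the units of the state.
- observe(): the state, without advancing time (a new reading comes with each control period).
- imaging.snapshot(name): name is "scene" or "top"; returns a dict with "pixels" (420x560x3 uint8, red, green, blue), "vertical_fov" (degrees; the focal length in pixels is half the picture's height over the tangent of half this angle, whatever the lens; pixels are square), "cx", "cy" (the principal point, pixels), "view" (4x4, takes a point from world to camera coordinates). Camera axes: x right, y down, z forward; pixel columns grow to the right and rows downward; lengths in m; the calibration is good to about 2 mm. A picture is of the moment at which its call begins. There is no depth.
- arm.sign_off(): hands the job in; it is judged then, once.
The state is a dict: "clock": time; "joint_positions": joint angles; "joint_velocities": joint speeds; "tau": joint torques, N m; "position": TCP position; "tool_rot": TCP orientation; "contact_force": force on the tool from outside, world axes, zero at the start; "torque": the same for the moment, N m; "gripper_width": opening from 0.0 (shut) to 1.0 (fully open); "finger_force": force on a finger pad.
Only numpy, scipy, OpenCV 4.12 (cv2) and the standard library are available. Lean on these libraries where they do the work, as an engineer would, in place of code of your own. Each camera call takes 0.05 s, during which the arm holds its last target. There are 200 camera calls.

## Working session

There is one attempt and no reset: what is moved stays moved. The work goes in short steps, Python scripts to look and compute and a shell command to move; the robot and the scene stay as the last step left them, time stands still between calls to the robot, and variables do not carry over. Pictures are saved under pics/ and viewed, at most 10 in all, crops included, and the job is handed in when it is done.

```bash
mkdir -p pics; cat > h.py <<'E'
import numpy as np, cv2
from workcell import observe, imaging, arm
def snap(n,f):
    s=imaging.snapshot(n); cv2.imwrite('pics/'+f,cv2.cvtColor(s['pixels'],cv2.COLOR_RGB2BGR)); np.save('pics/'+f+'.npy',np.r_[s['vertical_fov'],s['cx'],s['cy'],np.ravel(s['view'])]); return s
def cal(f):
    a=np.load('pics/'+f+'.npy'); return a[0],a[1],a[2],a[3:].reshape(4,4)
def px2w(f,u,v,z):
    fov,cx,cy,V=cal(f); fl=210/np.tan(np.radians(fov/2))
    d=V[:3,:3].T@np.array([(u-cx)/fl,(v-cy)/fl,1]); c=-V[:3,:3].T@V[:3,3]
    return c+d*(z-c[2])/d[2]
E
python3 - <<'E'
from h import *
for n in('top','scene'):
    s=snap(n,n+'0.png'); print(n,s['vertical_fov'],s['cx'],s['cy'],np.round(s['view'],3).tolist())
print(observe())
E
```

```text
top 51.20512707961042 279.0579977366756 211.5988174479261 [[0.005, -1.0, 0.008, 0.016], [-0.991, -0.006, -0.132, 0.56], [0.132, -0.007, -0.991, 1.066], [0.0, 0.0, 0.0, 1.0]]
scene 50.34887859114296 280.78383689527095 203.91790209556873 [[0.813, 0.582, -0.014, -0.464], [0.465, -0.664, -0.585, -0.21], [-0.35, 0.469, -0.811, 1.528], [0.0, 0.0, 0.0, 1.0]]
{'clock': 0.1, 'joint_positions': array([-1.06837808e+00,  3.85503792e-01,  6.75001725e-03, -4.47278753e-04,
       -1.19402018e+00, -2.58620337e-01]), 'joint_velocities': array([ 8.03062042e-04, -1.22624863e-03,  1.98250550e-03,  2.98755844e-03,
        3.53295477e-04,  6.76024916e-06]), 'tau': array([-3.11531930e-04, -3.91689312e+01,  1.87935466e+01,  4.23196301e+00,
        1.34612073e-02, -8.30531326e-05]), 'position': array([ 0.15076443, -0.60597611,  0.22154773]), 'tool_rot': array([-1.21515352e-01,  9.92589038e-01,  9.95289968e-04, -1.74245973e-04]), 'contact_force': array([0.3169182 , 0.07394814, 0.47401692]), 'torque': array([-0.025921  ,  0.03331329,  0.03435646]), 'finger_force': 0.0, 'gripper_width': 1.0016455361031087}
```

View pics/top0.png

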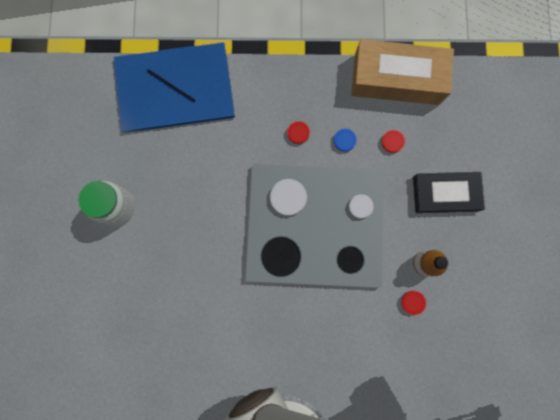

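View pics/scene0.png

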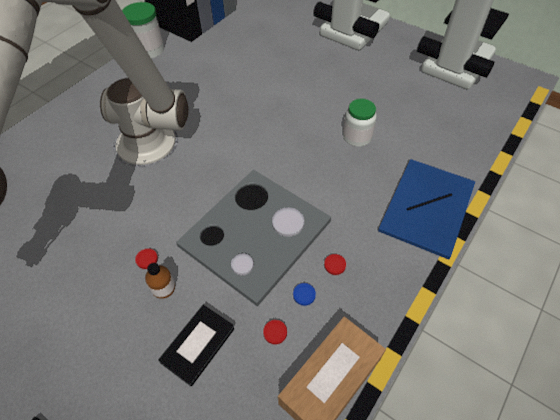

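The top view shows the large dish at about (288,198) and its recess at (281,257). The small dish is at (361,207) and its recess at (350,260). Each dish is on the same side as its own recess; the bottle is near (432,263). Next I'll measure them accurately.

```bash
cat >> h.py <<'E'
def blobs(f,lo,hi,amin,amax,box=None):
    im=cv2.imread('pics/'+f); m=cv2.inRange(im,lo,hi)
    out=[]
    for c in cv2.findContours(m,cv2.RETR_EXTERNAL,cv2.CHAIN_APPROX_NONE)[0]:
        a=cv2.contourArea(c)
        if amin<a<amax and len(c)>5:
            e=cv2.fitEllipse(cv2.convexHull(c)); out.append((e,a))
    return out
E
python3 - <<'E'
from h import *
cv2.imwrite('pics/crop0.png',cv2.resize(cv2.imread('pics/top0.png')[155:315,235:455],None,fx=3.6,fy=3.6,interpolation=cv2.INTER_CUBIC))
for f in('top0.png','scene0.png'):
    print(f)
    for nm,lo,hi,z in(('dish',(150,)*3,(255,)*3,.041),('black',(0,)*3,(30,)*3,.018)):
        for e,a in blobs(f,lo,hi,200,3000):
            (u,v),ax,_=e
            print(nm,np.round((u,v,*ax,a),1),np.round(px2w(f,u,v,z),4))
E
```

```text
top0.png
dish [361.3 205.4  22.6  23.3 384. ] [ 0.5766 -0.188   0.041 ]
dish [450.4 191.5  35.3  49.6 611.5] [ 0.6134 -0.4147  0.041 ]
dish [288.3 196.3  34.9  35.3 932. ] [ 0.5988 -0.0045  0.041 ]
dish [405.3  65.5  20.4  82.1 887. ] [ 0.9493 -0.3114  0.041 ]
dish [  97.8   20.8   36.3  104.1 2179. ] [1.0675 0.5018 0.041 ]
dish [ 341.8   22.9   80.8  104.5 2427.5] [ 1.0676 -0.146   0.041 ]
dish [ 265.5   18.3   41.6  145.8 2897. ] [1.0789 0.0573 0.041 ]
dish [ 175.2   18.1   82.3   99.9 2773. ] [1.0772 0.2974 0.041 ]
scene0.png
dish [ 331.9  372.2   33.9   69.2 1288. ] [ 0.9253 -0.2913  0.041 ]
dish [ 421.7  370.9   67.1   84.4 1370. ] [ 1.093  -0.1687  0.041 ]
dish [195.2 342.4  21.8  56.4 687.5] [ 0.6195 -0.4228  0.041 ]
dish [241.7 263.8  19.   21.2 294. ] [ 0.578  -0.1906  0.041 ]
dish [287.8 221.1  26.1  30.9 593.5] [ 0.6005 -0.0062  0.041 ]
dish [ 534.   205.8   65.2   92.3 2876.5] [1.1566 0.4492 0.041 ]
dish [531.5 158.4  26.2  32.4 419. ] [1.0928 0.6287 0.041 ]
dish [152.9 149.2  21.1  44.8 459.5] [ 0.0801 -0.0288  0.041 ]
dish [361.2 122.5  27.8  45.5 243.5] [0.5739 0.464  
[... 246 characters left out ...]
7 -0.4201  0.018 ]
black [436.4 276.7  17.5  37.2 378.5] [1.0207 0.0886 0.018 ]
black [211.8 235.6  17.   22.5 273. ] [ 0.4418 -0.1602  0.018 ]
black [466.2 225.3  14.7  29.3 227.5] [1.0226 0.2906 0.018 ]
black [251.3 197.   23.2  31.4 529.5] [0.45   0.0143 0.018 ]
black [489.  183.4  13.1  40.3 235. ] [1.0204 0.4779 0.018 ]
black [478.7  65.5  21.1  29.9 374. ] [0.7802 1.0147 0.018 ]
black [429.5  47.3  19.3  27.8 310. ] [0.5766 1.0149 0.018 ]
black [365.9  27.1  19.5  25.7 314.5] [0.2988 0.9943 0.018 ]
black [493.7  21.9  19.   37.2 396. ] [0.7235 1.3303 0.018 ]
black [323.4  11.8  18.   21.  226. ] [0.0898 0.9912 0.018 ]
black [ 173.     6.8   44.2   77.2 1390. ] [-0.4834  0.6492  0.018 ]
```

View pics/crop0.png

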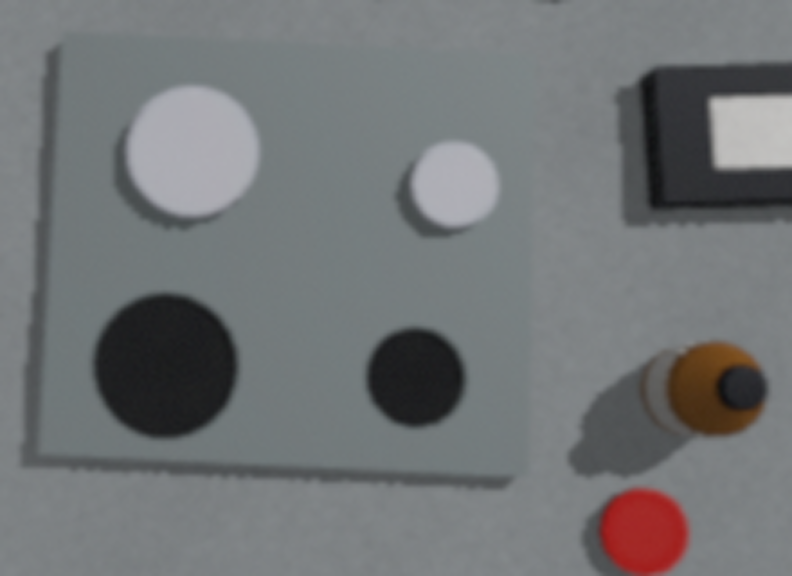

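The crop shows recess rims centred at about (166,365) and (416,377), and plate corners at (62,35), (40,458) and (525,478). The bottle base is near (680,390) and the bottle cap at (742,387).

```bash
python3 - <<'E'
from h import *
P=lambda u,v,z:px2w('top0.png',u/3.6+235,v/3.6+155,z)
L=P(166,365,.024);S=P(416,377,.024);print('rims',L,S,np.linalg.norm(L-S))
cs=[P(62,35,.024),P(40,458,.024),P(525,478,.024)]
print('corners',np.round(cs,4).tolist(),np.linalg.norm(cs[0]-cs[1]),np.linalg.norm(cs[2]-cs[1]))
print('bottle cap',P(742,387,.12),'slidebox corner',P(655,68,.032),P(655,207,.032))
print('red dish',P(643,532,.016))
D=(L-S)[:2];print('yaw',np.degrees(np.arctan2(-D[0],D[1])))
for n,a,b in(('large',np.array([.5997,-.0053]),L[:2]),('small',np.array([.5773,-.1893]),S[:2])):
    d=b-a; print(n,a,'->',b,np.linalg.norm(d),np.degrees(np.arctan2(d[1],d[0])))
o=observe();print(o['position'],o['tool_rot'])
from scipy.spatial.transform import Rotation as R
print(R.from_quat(o['tool_rot']).as_matrix().round(3))
E
```

```text
rims [0.44848546 0.01293549 0.024     ] [ 0.44099706 -0.1616359   0.024     ] 0.17473193466427026
corners [[0.6837, 0.0885, 0.024], [0.384, 0.0999, 0.024], [0.3718, -0.2361, 0.024]] 0.29991801751377956 0.336171465283943
bottle cap [ 0.43336524 -0.35345537  0.12      ] slidebox corner [ 0.66047654 -0.33443564  0.032     ] [ 0.56060362 -0.33073967  0.032     ]
red dish [ 0.33482921 -0.31915539  0.016     ]
yaw -2.4562486674392607
large [ 0.5997 -0.0053] -> [0.44848546 0.01293549] 0.15231011526875418 173.1237059952438
small [ 0.5773 -0.1893] -> [ 0.44099706 -0.1616359 ] 0.13908196878766904 168.52706795338233
[ 0.15076443 -0.60597611  0.22154773] [-1.21515352e-01  9.92589038e-01  9.95289968e-04 -1.74245973e-04]
[[-0.97  -0.241 -0.001]
 [-0.241  0.97   0.002]
 [ 0.     0.002 -1.   ]]
```

```bash
R='[0.17,0.198,0,0,0,-0.023,0.43]'; python3 -m handwheel '[[0.17,0.198,0,0,0,-0.023,0.43],[0.17,0.198,0,0,0,-0.023,0.43],[0.17,0.198,0,0,0,-0.023,0.43],[0.17,0.198,0,0,0,-0.023,0.43],[0.17,0.198,0,0,0,-0.023,0.43],[0.17,0.198,0,0,0,-0.023,0.43],[0.17,0.198,0,0,0,-0.023,0.43],[0.17,0.198,0,0,0,-0.023,0.43],[0.17,0.198,0,0,0,-0.023,0.43],[0.17,0.198,0,0,0,-0.023,0.43]]' 20
python3 -m handwheel '[[0.17,0.198,0,0,0,-0.023,0.43],[0.17,0.198,0,0,0,-0.023,0.43],[0.17,0.198,0,0,0,-0.023,0.43],[0.17,0.198,0,0,0,-0.023,0.43],[0.17,0.198,0,0,0,-0.023,0.43],[0.17,0.198,0,0,0,-0.023,0.43],[0.17,0.198,0,0,0,-0.023,0.43],[0.17,0.198,0,0,0,-0.023,0.43],[0.17,0.198,0,0,0,-0.023,0.43],[0.17,0.198,0,0,0,-0.023,0.43],[0,0,0,0,0,0,0.43],[0,0,0,0,0,0,0.43]]'
```

```text
clock: 0.93
position: [0.4065, -0.3076, 0.2224]
tool_rot: [-0.031, 1.0, 0.0, -0.0]
contact_force: [0.3, 0.1, -0.1]
gripper_width: 0.572
finger_force: 0.0
clock: 1.93
position: [0.6613, -0.0106, 0.2207]
tool_rot: [0.057, 0.998, -0.0, -0.001]
contact_force: [-0.6, -0.3, -0.3]
gripper_width: 0.571
finger_force: 0.0
```

```bash
python3 -m handwheel '[[0,-0.005,-0.2,0,0,0,0.43],[0,-0.005,-0.2,0,0,0,0.43],[0,-0.005,-0.2,0,0,0,0.43],[0,0,-0.2,0,0,0,0.43],[0,0,-0.2,0,0,0,0.43],[0,0,-0.15,0,0,0,0.43],[0,0,-0.05,0,0,0,0.43],[0,0,-0.05,0,0,0,0.43],[0,0,-0.02,0,0,0,0.43],[0,0,0,0,0,0,0.43]]'
python3 - <<'E'
from h import *
snap('top','t1.png');snap('scene','s1.png')
a=cv2.imread('pics/t1.png')[155:315,235:395];b=cv2.imread('pics/s1.png')[150:310,170:350]
cv2.imwrite('pics/c1.png',cv2.resize(np.hstack([a,b]),None,fx=2.3,fy=2.3,interpolation=cv2.INTER_CUBIC))
E
```

```text
clock: 2.77
position: [0.6612, -0.0151, 0.0328]
tool_rot: [0.059, 0.998, 0.0, 0.001]
contact_force: [0.1, -0.5, -0.5]
gripper_width: 0.567
finger_force: 0.0
```

View pics/c1.png

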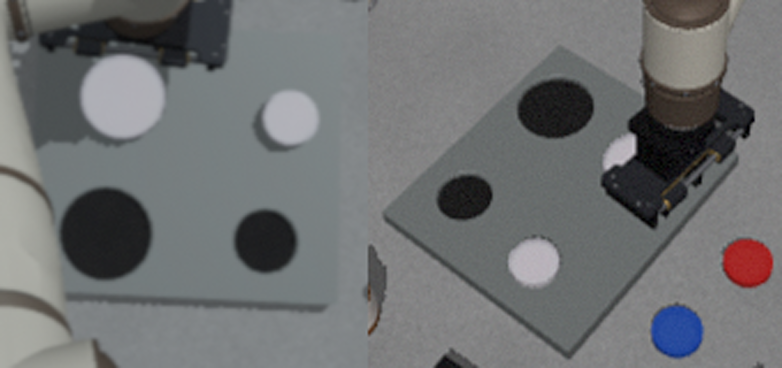

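The gripper is behind the large dish (crop (122,95)) with the dish untouched, so I'll lower a little and push slowly.

```bash
python3 -m handwheel '[[0,0.016,-0.02,0,0,0,0.43],[-0.035,0.0042,0,0,0,0,0.43],[-0.035,0.0042,0,0,0,0,0.43],[-0.035,0.0042,0,0,0,0,0.43],[-0.035,0.0042,0,0,0,0,0.43],[-0.035,0.0042,0,0,0,0,0.43],[-0.035,0.0042,0,0,0,0,0.43],[-0.035,0.0042,0,0,0,0,0.43],[-0.035,0.0042,0,0,0,0,0.43],[-0.035,0.0042,0,0,0,0,0.43],[-0.035,0.0042,0,0,0,0,0.43],[0,0,0,0,0,0,0.43]]'
python3 -m handwheel '[[-0.035,0.0042,0,0,0,0,0.43],[-0.035,0.0042,0,0,0,0,0.43],[-0.035,0.0042,0,0,0,0,0.43],[-0.035,0.0042,0,0,0,0,0.43],[-0.035,0.0042,0,0,0,0,0.43],[-0.035,0.0042,0,0,0,0,0.43],[-0.035,0.0042,0,0,0,0,0.43],[-0.035,0.0042,0,0,0,0,0.43],[-0.035,0.0042,0,0,0,0,0.43],[-0.035,0.0042,0,0,0,0,0.43],[0,0,0,0,0,0,0.43]]'
python3 - <<'E'
from h import *
snap('top','t2.png');snap('scene','s2.png')
a=cv2.imread('pics/t2.png')[155:315,235:395];b=cv2.imread('pics/s2.png')[150:310,170:350]
cv2.imwrite('pics/c2.png',cv2.resize(np.hstack([a,b]),None,fx=2.3,fy=2.3,interpolation=cv2.INTER_CUBIC))
for f,m in(('t2.png',300),('s2.png',200)):
  for e,a in blobs(f,(150,)*3,(255,)*3,m,1200): print(f,np.round((*e[0],*e[1],a)),px2w(f,*e[0],.041).round(4))
E
```

```text
clock: 3.87
position: [0.6071, -0.006, 0.029]
tool_rot: [0.059, 0.998, -0.0, -0.001]
contact_force: [-0.1, -0.1, 0.2]
gripper_width: 0.57
finger_force: 0.0
clock: 4.78
position: [0.5544, 0.0003, 0.029]
tool_rot: [0.059, 0.998, -0.0, -0.001]
contact_force: [0.1, -0.5, 0.1]
gripper_width: 0.57
finger_force: 0.0
t2.png [ 223.  375.   39.   55. 1130.] [0.1656 0.1506 0.041 ]
t2.png [283. 236.  28.  36. 728.] [0.4983 0.0085 0.041 ]
t2.png [361. 205.  23.  24. 392.] [ 0.5766 -0.188   0.041 ]
t2.png [450. 191.  35.  53. 613.] [ 0.6148 -0.4149  0.041 ]
t2.png [250. 196.  34.  39. 770.] [0.5981 0.0931 0.041 ]
t2.png [405.  65.  21.  80. 893.] [ 0.9493 -0.312   0.041 ]
s2.png [195. 342.  22.  55. 690.] [ 0.6198 -0.4229  0.041 ]
s2.png [242. 264.  19.  21. 300.] [ 0.5777 -0.19    0.041 ]
s2.png [144. 142.  41.  59. 823.] [ 0.0331 -0.0206  0.041 ]
s2.png [362. 116.  27.  58. 322.] [0.5597 0.491  0.041 ]
s2.png [551. 119.  23.  26. 290.] [1.0907 0.8429 0.041 ]
s2.png [289. 115.  24.  29. 300.] [0.3499 0.3556 0.041 ]
s2.png [449.  71.  13.  55. 258.] [0.7073 0.8873 0.041 ]
s2.png [ 23.  67.  18.  46. 205.] [-0.6373 -0.0093  0.041 ]
s2.png [112.  13.  16.  42. 256.] [-0.6348  0.4389  0.041 ]
s2.png [223.   3.  28.  35. 350.] [-0.2929  0.7719  0.041 ]
```

View pics/c2.png

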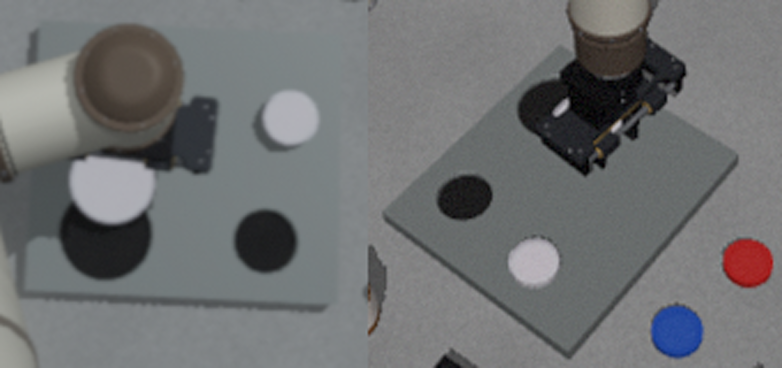

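The large dish is now partly over its recess (crop (112,183)) and on line. Continuing.

```bash
python3 -m handwheel '[[-0.035,0.004,0,0,0,0,0.43],[-0.035,0.004,0,0,0,0,0.43],[-0.035,0.004,0,0,0,0,0.43],[-0.035,0.004,0,0,0,0,0.43],[-0.035,0.004,0,0,0,0,0.43],[-0.035,0.004,0,0,0,0,0.43],[-0.035,0.004,0,0,0,0,0.43],[-0.03,0.004,0,0,0,0,0.43],[-0.03,0.004,0,0,0,0,0.43],[-0.03,0.004,0,0,0,0,0.43],[-0.03,0.004,0,0,0,0,0.43],[0,0,0,0,0,0,0.43]]'
python3 - <<'E'
from h import *
snap('top','t3.png');snap('scene','s3.png')
a=cv2.imread('pics/t3.png')[155:315,235:395];b=cv2.imread('pics/s3.png')[150:310,170:350]
cv2.imwrite('pics/c3.png',cv2.resize(np.hstack([a,b]),None,fx=2.3,fy=2.3,interpolation=cv2.INTER_CUBIC))
E
```

```text
clock: 5.88
position: [0.4996, 0.0067, 0.0288]
tool_rot: [0.059, 0.998, -0.0, -0.001]
contact_force: [-0.6, -0.3, -0.5]
gripper_width: 0.571
finger_force: 0.0
```

View pics/c3.png

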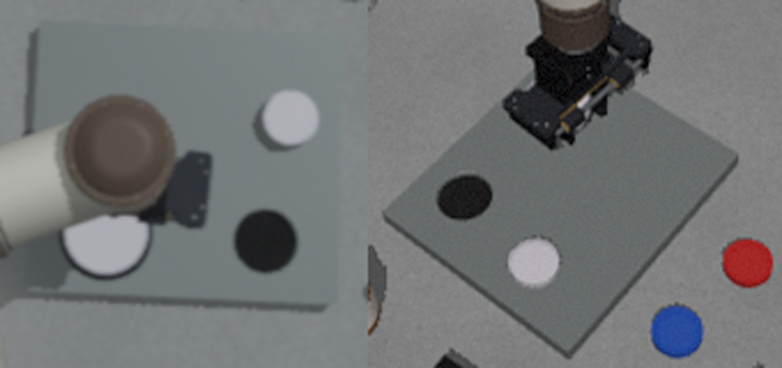

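The large dish now appears to be down in its recess (crop (106,235)), with a black ring around it. Next I'll back off and go behind the small dish.

```bash
python3 -m handwheel '[[0.1,0,0,0,0,0,0.43],[0.1,0,0,0,0,0,0.43],[0,0,0.2,0,0,0,0.43],[0,0,0.2,0,0,0,0.54],[0.092,-0.196,0,0,0,-0.0153,0.54],[0.092,-0.196,0,0,0,-0.0153,0.54],[0.092,-0.196,0,0,0,-0.0153,0.54],[0.092,-0.196,0,0,0,-0.0153,0.54],[0.092,-0.196,0,0,0,-0.0153,0.54],[0.092,-0.196,0,0,0,-0.0153,0.54],[0.092,-0.196,0,0,0,-0.0153,0.54],[0,0,0,0,0,0,0.54]]'
python3 - <<'E'
from h import *
snap('top','t4.png');snap('scene','s4.png')
a=cv2.imread('pics/t4.png')[155:315,235:395];b=cv2.imread('pics/s4.png')[150:310,170:350]
cv2.imwrite('pics/c4.png',cv2.resize(np.hstack([a,b]),None,fx=2.3,fy=2.3,interpolation=cv2.INTER_CUBIC))
for f in('t4.png','s4.png'):
  for e,a in blobs(f,(150,)*3,(255,)*3,200,1200):
    for z in(.041,.035):
      p=px2w(f,*e[0],z)
      if .35<p[0]<.65 and -.25<p[1]<.1: print(f,z,np.round((*e[0],*e[1],a)),p.round(4))
E
```

```text
clock: 6.98
position: [0.6296, -0.2039, 0.0883]
tool_rot: [0.103, 0.995, -0.001, 0.001]
contact_force: [0.4, 0.3, -0.2]
gripper_width: 0.456
finger_force: 0.0
t4.png 0.041 [276. 255.  24.  33. 450.] [0.4516 0.0262 0.041 ]
t4.png 0.035 [276. 255.  24.  33. 450.] [0.4518 0.0262 0.035 ]
t4.png 0.041 [361. 206.  22.  23. 380.] [ 0.5762 -0.1881  0.041 ]
t4.png 0.035 [361. 206.  22.  23. 380.] [ 0.5771 -0.1893  0.035 ]
```

View pics/c4.png

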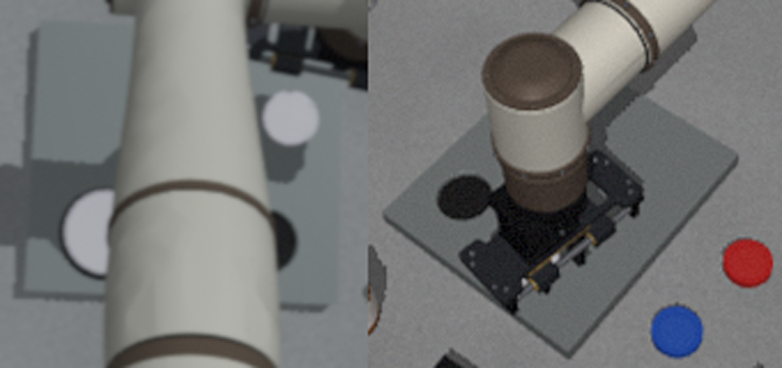

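```bash
python3 -m handwheel '[[0,0.027,-0.1,0,0,0,0.54],[0,0,-0.15,0,0,0,0.54],[0,0,-0.1,0,0,0,0.54],[0,0,-0.045,0,0,0,0.54],[-0.035,0.0071,0,0,0,0,0.54],[-0.035,0.0071,0,0,0,0,0.54],[-0.035,0.0071,0,0,0,0,0.54],[-0.035,0.0071,0,0,0,0,0.54],[-0.035,0.0071,0,0,0,0,0.54],[-0.035,0.0071,0,0,0,0,0.54],[-0.035,0.0071,0,0,0,0,0.54],[-0.035,0.0071,0,0,0,0,0.54]]'
python3 -m handwheel '[[-0.035,0.0071,0,0,0,0,0.54],[-0.035,0.0071,0,0,0,0,0.54],[-0.035,0.0071,0,0,0,0,0.54],[-0.035,0.0071,0,0,0,0,0.54],[-0.035,0.0071,0,0,0,0,0.54],[-0.035,0.0071,0,0,0,0,0.54],[-0.035,0.0071,0,0,0,0,0.54],[-0.035,0.0071,0,0,0,0,0.54],[-0.035,0.0071,0,0,0,0,0.54],[0,0,0,0,0,0,0.54]]'
python3 - <<'E'
from h import *
snap('top','t5.png');snap('scene','s5.png')
a=cv2.imread('pics/t5.png')[155:315,235:395];b=cv2.imread('pics/s5.png')[150:310,170:350]
cv2.imwrite('pics/c5.png',cv2.resize(np.hstack([a,b]),None,fx=2.3,fy=2.3,interpolation=cv2.INTER_CUBIC))
E
```

```text
clock: 8.08
position: [0.5856, -0.1863, 0.0303]
tool_rot: [0.101, 0.995, -0.0, 0.001]
contact_force: [1.3, -0.5, 0.2]
gripper_width: 0.457
finger_force: 0.4
clock: 8.92
position: [0.5369, -0.1765, 0.0296]
tool_rot: [0.101, 0.995, 0.0, -0.001]
contact_force: [0.2, 0.2, 0.3]
gripper_width: 0.46
finger_force: 0.0
```

View pics/c5.png

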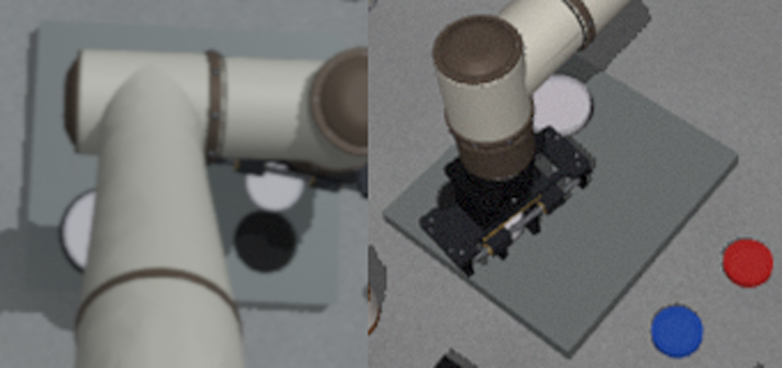

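The small dish (crop about (275,183)) is between the fingers, within about 2 mm of the line and just short of its recess. Now the final push.

```bash
python3 -m handwheel '[[-0.034,0.0045,0,0,0,0,0.54],[-0.034,0.0045,0,0,0,0,0.54],[-0.034,0.0045,0,0,0,0,0.54],[-0.034,0.0045,0,0,0,0,0.54],[-0.034,0.0045,0,0,0,0,0.54],[-0.034,0.0045,0,0,0,0,0.54],[-0.034,0.0045,0,0,0,0,0.54],[-0.034,0.0045,0,0,0,0,0.54],[-0.034,0.0045,0,0,0,0,0.54],[-0.034,0.0045,0,0,0,0,0.54],[-0.034,0.0045,0,0,0,0,0.54],[-0.034,0.0045,0,0,0,0,0.54]]'
python3 -m handwheel '[[0,0,0,0,0,0,0.54],[0,0,0,0,0,0,0.54]]'
python3 - <<'E'
from h import *
snap('top','t6.png');snap('scene','s6.png')
a=cv2.imread('pics/t6.png')[155:315,235:395];b=cv2.imread('pics/s6.png')[150:310,170:350]
cv2.imwrite('pics/c6.png',cv2.resize(np.hstack([a,b]),None,fx=2.3,fy=2.3,interpolation=cv2.INTER_CUBIC))
E
```

```text
clock: 10.02
position: [0.4766, -0.1686, 0.0298]
tool_rot: [0.101, 0.995, 0.0, -0.0]
contact_force: [0.7, 0.6, -0.7]
gripper_width: 0.457
finger_force: 0.1
clock: 10.18
position: [0.4769, -0.1687, 0.0298]
tool_rot: [0.101, 0.995, -0.0, -0.0]
contact_force: [1.2, 0.5, -0.0]
gripper_width: 0.463
finger_force: 0.0
```

View pics/c6.png

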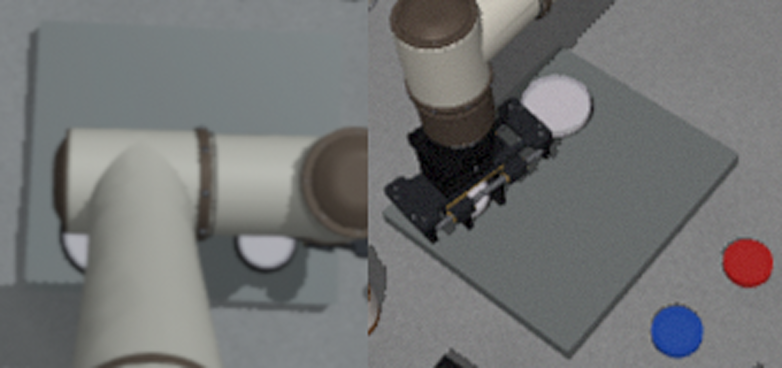

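The small dish looks seated (crop (266,245), dark ring). I'll retreat and check both from a clear pose.

```bash
python3 -m handwheel '[[0.1,-0.02,0,0,0,0,0.54],[0.1,-0.02,0,0,0,0,0.54],[0.1,-0.02,0,0,0,0,0.54],[0,0,0.25,0,0,0,0.54],[0,0,0.25,0,0,0,0.54],[0,0,0.25,0,0,0,0.54],[0,0,0.25,0,0,0,0.54],[0,0,0.25,0,0,0,0.54],[-0.1,-0.22,0,0,0,0,0.54],[-0.1,-0.22,0,0,0,0,0.54],[-0.1,-0.22,0,0,0,0,0.54],[-0.1,-0.22,0,0,0,0,0.54]]'
python3 -m handwheel '[[-0.15,-0.2,0,0,0,0,0.54],[-0.15,-0.2,0,0,0,0,0.54],[-0.15,-0.2,0,0,0,0,0.54],[-0.15,-0.2,0,0,0,0,0.54],[-0.15,-0.2,0,0,0,0,0.54],[-0.15,-0.2,0,0,0,0,0.54],[-0.15,-0.2,0,0,0,0,0.54],[-0.15,-0.2,0,0,0,0,0.54],[-0.15,-0.2,0,0,0,0,0.54],[-0.15,-0.2,0,0,0,0,0.54],[0,0,0,0,0,0,0.54]]'
python3 - <<'E'
from h import *
snap('top','t7.png');snap('scene','s7.png')
a=cv2.imread('pics/t7.png')[155:315,235:455];b=cv2.imread('pics/s7.png')[150:310,130:350]
cv2.imwrite('pics/c7.png',cv2.resize(np.vstack([a,b]),None,fx=1.85*1.0,fy=1.85,interpolation=cv2.INTER_CUBIC))
for f in('t7.png','s7.png'):
  for e,a in blobs(f,(150,)*3,(255,)*3,200,1200):
    p=px2w(f,*e[0],.033)
    if .35<p[0]<.65 and -.25<p[1]<.1: print(f,np.round((*e[0],*e[1],a)),p.round(4))
E
```

```text
clock: 11.28
position: [0.4618, -0.3107, 0.2176]
tool_rot: [0.1, 0.995, 0.0, 0.0]
contact_force: [0.3, -0.6, 0.4]
gripper_width: 0.462
finger_force: 0.0
clock: 12.2
position: [0.2332, -0.6139, 0.2161]
tool_rot: [0.104, 0.995, -0.0, -0.001]
contact_force: [0.1, 0.2, 0.3]
gripper_width: 0.461
finger_force: 0.0
t7.png [350. 259.  21.  22. 348.] [ 0.4433 -0.1598  0.033 ]
t7.png [281. 255.  34.  34. 888.] [0.4506 0.0138 0.033 ]
s7.png [212. 234.  17.  19. 229.] [ 0.4469 -0.1634  0.033 ]
s7.png [251. 195.  24.  28. 502.] [0.4535 0.011  0.033 ]
```

View pics/c7.png

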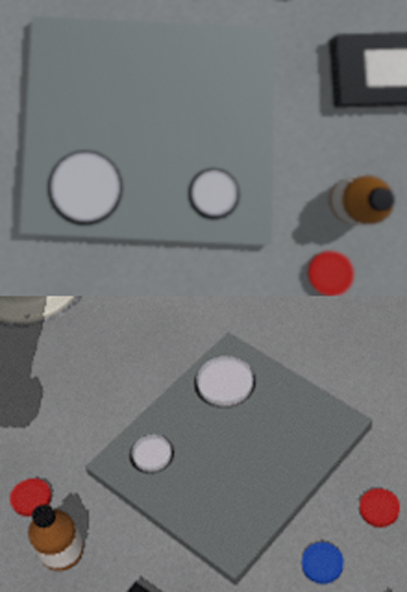

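Both dishes show full dark rings and lie within about 2 mm of their recess centres; the bottle and slide box look unmoved.

```bash
python3 -c "
from workcell import arm; print(arm.sign_off())"
```

```text
the job is handed in; nothing more can be done
None
```

I slid both dishes into their own recesses, large first and then small. The last pictures show each seated in its recess, within about 3 mm of its centre. The job was handed in at about 12 s, with the robot clear of everything and the tub, bottle and slide box never touched.

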